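Shim and wedge a baking iron's carriage tight against its stop

ROBOT

A 7-joint arm with a two-finger parallel gripper is mounted at the origin on the work surface. World frame = base frame: x ahead of the robot, y to its left, z up, the work surface at z = 0. Lengths are in m, angles in rad, forces in N, time in s.
With the tool pointing down it reaches from about 0.425 to 0.875 m from the base axis. Payload 9.9 kg.
Tool frame: the origin (TCP) lies between the finger pads; the fingertips stand 8 mm ahead of it and the grasp point (between the pads) lies 11 mm behind it (r.tip_extent is the distance from the TCP to the fingertips, in m); z points along the fingers, y is the line along which they close (so a half turn about z gives the same grasp; the last joint's range is limited). The gripper opens to 85 mm and grips with 20 to 120 N. Pads are 22 mm wide; open, the fingers measure 114 mm over their backs; the gripper's body (76 mm by 85 mm) begins 54 mm behind the grasp point. The pads swing forward as they close: fully open they stand 13 mm farther back than shut.
Start: joints at [1.231, 0.576, 0.025, 1.437, -0.015, 1.129, -0.057], TCP at [0.171, -0.653, 0.239] pointing down, gripper open.
Joint ranges: [-2.76, 2.76], [-0.34, 2.15], [-1.52, 1.57], [0.19, 2.46], [-1.09, 4.23], [0.17, 1.99], [-2.82, 2.82]. Speed limits (rad/s): [2.22, 2.22, 3.01, 3.01, 3.14, 3.14, 3.14].

INTERFACE

Orientations are given as a unit quaternion [x, y, z, w].
In Python, from bench import r gives the robot as it stands. Calls block until the motion is done:
- r.move_ptp(position, orientation): joint-space move of the TCP to a pose.
- r.move_l(position, rate=0.15, orientation=None, f_stop=None): straight line of the TCP; orientation=None keeps the orientation; rate is the mean speed in m/s. With f_stop (N) it stops when the force on the tool has changed by that much, and returns True; else False.
- r.goto_joints(angles): joint-space move.
- r.set_gripper(opening, effort=None): opening from 0.0 (shut) to 1.0 (fully open); effort is the grip in N (None keeps the last); returns when the fingers have stopped.
- r.hold(seconds).
- r.solve_ik(position, orientation): joint angles nearest the present ones, or None.
- r.state(): the state.
- r.grab_frame(name): name is "scene" or "top" or "wrist"; returns a dict with "frame" (480x640x3 uint8, red, green, blue), "intrinsics" (3x3 intrinsics, pixels), "origin" and "orientation" of the camera in the world. Camera axes: x right, y up, looking along -z (the intrinsics and any distortion apply to the point x, -y, -z); pixel columns grow to the right and rows downward; lengths in m; the calibration is good to about 2 mm. A picture is of the moment at which its call begins. There is no depth.
A pose or a line that the arm cannot do raises r.IKError and nothing moves.
- r.hand_in(): hands the job in; it is judged then, once.
The state is a dict: "time_s": time; "joint_pos": joint angles; "qvel": joint speeds; "effort": joint torques, N m; "ee_pos": TCP position; "tool_rot": TCP orientation; "force": force on the tool from outside, world axes, zero at the start; "torque": the same for the moment, N m; "finger_gap": opening from 0.0 (shut) to 1.0 (fully open); "grasp_force": force on a finger pad.
Only numpy, scipy, OpenCV 4.12 (cv2) and the standard library are available. Lean on these libraries where they do the work, as an engineer would, in place of code of your own. Each camera call takes 0.05 s, during which the arm holds its last target. There are 200 camera calls.

TASK

Pack the gap between the stop and the carriage that bears the black baking iron: stand steel shims from the wooden rack upright in it, against the stop, one or two so that 8 to 17 mm is left for the wedge, then push the wedge nose-down between the shims and the carriage, sloping face to the carriage, until you feel the stack close up tight - firm, not forced, with the nose well down in the gap but clear of the floor. Finish while still gripping the wedge so that the stack stays tight for a colleague to bolt it; do not let go, and leave the cup, the spanner and the brass fitting alone.

Things in the scene. Friction and masses are not known exactly. Their poses are not given: they have to be found in the camera images.
- bed: Fixed dark steel bed plate on the table, 90 (x) x 215 (y) x 12 mm, bearing the fixed stop: a steel post 34 wide (x), 16 thick (y). Origin on the table, in the plane of the stop's gap face, mid width. Bed y = 0 is the stop's gap face, +y points across the gap to the carriage, z up. The gap's floor is the plate's top, z = 12 mm; the gap is open at both x ends.
- stop_top (a point): Middle of the upper edge of the stop's gap face, 48 mm above the gap's floor (60 mm above the table). The carriage's post is as high. Both posts are narrower (34 mm) than shims and wedge (44 mm), so fingers gripping those can pass down beside the posts over the plate.
- carriage: Fixed carriage on the bed plate: a steel post 34 wide (x), 16 thick (y), 48 mm tall, facing the stop; behind it a black square baking iron 86 x 90 mm, top 36 mm above the plate, with a round brass disc. Origin at the foot of the post's gap face, mid width; axes as the bed. The gap is the distance along bed y between the two origins: 19 to 32 mm, different each time.
- rack: Heavy wooden rack, 80 (x) x 150 (y) x 22 mm, lying on the table, with four slots 16 mm deep that run along its x, side by side along y at -48, -16, +16 (shims) and +49 mm (wedge). At the +y end a backrest, 30 wide and 66 mm high over the table, props the wedge's head. Origin at the centre of its underside.
- shim_a: Steel shim plate, 44 (x) x 8 (y) x 60 mm (z, tall), 0.11 to 0.23 kg, standing upright in the rack with 44 mm showing. Origin at the centre of its underside. Grip it across its 44 mm width (along x). It stands freely on its 8 mm edge when released upright; pushing it at a height above the posts' tops tips it.
- shim_b: Second shim plate, same as shim_a.
- shim_c: Third shim plate, same as shim_a.
- wedge: Steel wedge, 44 (x) x 76 mm tall (z), 0.23 to 0.46 kg, nose down in the rack's +y end slot, 60 mm showing. Its -y face is flat and upright, in the plane y = 0 of its frame; its +y face slopes: thickness (y) 5 mm at the nose, growing 0.28 mm per mm of height to 18.4 mm at 48 mm height, then a head of 18.4 mm. Origin at the nose's underside, on the flat face, mid width.
- wedge_head (a point): Centre of the wedge's head (62 mm above the nose, 9.2 mm from the flat face), which is 44 (x) x 18.4 (y) x 28 mm (z): grip it here across the 44 mm. Turned from the rack's yaw to the bed's, the wedge is the right way round: flat face to the shims, slope on the top edge of the carriage's post. It bites where its thickness at the post's top equals the gap left.
- tea_cup: White ceramic tea cup, 72 mm across, 60 mm tall; bystander. Origin under its centre.
- spanner: Steel spanner, 170 mm long, lying on the table; bystander. Origin under its middle.
- brass_fitting: Small brass pipe fitting, 34 mm across, 42 mm tall; bystander. Origin under its centre.
Things that resemble listed ones, but are neither listed nor needed, are in the scene too. What is shaped like the bed but turquoise is not meant.

How it is judged:
On the way:
1. a shim stands upright and released in the gap, before the wedge goes in (((x of shim_a in the frame of bed between -0.012 and 0.012 m and y of shim_a in the frame of bed between 0.001 and 0.027 m and z of shim_a in the frame of bed between 0.008 and 0.017 m and angle between shim_a's own z axis and vertical below 0.15 rad and contact force between the fingers and shim_a below 0.2 N) or (x of shim_b in the frame of bed between -0.012 and 0.012 m and y of shim_b in the frame of bed between 0.001 and 0.027 m and z of shim_b in the frame of bed between 0.008 and 0.017 m and angle between shim_b's own z axis and vertical below 0.15 rad and contact force between the fingers and shim_b below 0.2 N) or (x of shim_c in the frame of bed between -0.012 and 0.012 m and y of shim_c in the frame of bed between 0.001 and 0.027 m and z of shim_c in the frame of bed between 0.008 and 0.017 m and angle between shim_c's own z axis and vertical below 0.15 rad and contact force between the fingers and shim_c below 0.2 N)) and contact force between wedge and carriage below 0.2 N), for 0.2 s.
At the end, for the whole second after the job is handed in: Fingers grip the wedge (>3 N); it is at rest, upright and square in the gap (0.12 rad, 12 mm of mid width), nose 5 mm or more below the posts' tops and 1.5 mm off the floor, pressing the carriage >4 N and an upright shim on the gap's floor (0.1 rad) >3 N (contact force between the fingers and wedge above 3 N and contact force between wedge and carriage above 4 N and ((x of shim_a in the frame of bed between -0.012 and 0.012 m and y of shim_a in the frame of bed between 0.001 and 0.027 m and z of shim_a in the frame of bed between 0.008 and 0.017 m and angle between shim_a's own z axis and vertical below 0.1 rad and contact force between wedge and shim_a above 3 N) or (x of shim_b in the frame of bed between -0.012 and 0.012 m and y of shim_b in the frame of bed between 0.001 and 0.027 m and z of shim_b in the frame of bed between 0.008 and 0.017 m and angle between shim_b's own z axis and vertical below 0.1 rad and contact force between wedge and shim_b above 3 N) or (x of shim_c in the frame of bed between -0.012 and 0.012 m and y of shim_c in the frame of bed between 0.001 and 0.027 m and z of shim_c in the frame of bed between 0.008 and 0.017 m and angle between shim_c's own z axis and vertical below 0.1 rad and contact force between wedge and shim_c above 3 N)) and x of wedge in the frame of bed between -0.012 and 0.012 m and y of wedge in the frame of bed between 0.006 and 0.028 m and z of wedge in the frame of bed between 0.0135 and 0.055 m and angle between wedge's own z axis and vertical below 0.12 rad and angle between the y axis of wedge and the y axis of bed, either way round below 0.12 rad and linear speed of wedge below 0.01 m/s); the arm keeps its last pose, push and grip.
It fails at once if the cup, spanner or fitting is moved more than 30 mm (distance of any of tea_cup, spanner, brass_fitting from where it was at the start of the episode above 0.03 m).
It fails at once if the wedge is forced: over 100 N against the carriage (contact force between wedge and carriage above 100 N).
It also fails if it takes over 72 s, if anything falls off the work surface, if the arm or the gripper's body presses on something with over 40 N, if the wrist force passes 120 N, or if a joint passes its speed limit or range.

## Working session

There is one attempt and no reset: what is moved stays moved. The work goes in short steps, each a Python script; the robot and the scene stay as the last script left them, time stands still between calls to the robot, and variables do not carry over. Pictures are saved under pics/ and viewed, at most 10 in all, crops included, and the job is handed in when it is done.

```bash
ls; mkdir -p pics; python3 - <<'E'
from bench import r
import cv2,numpy as np,pickle
d={}
for n in("scene","top"):
    f=r.grab_frame(n);d[n]=f;cv2.imwrite(f"pics/{n}0.png",f["frame"][:,:,::-1])
    print(n,np.round(f["intrinsics"],1).tolist(),np.round(f["origin"],3),np.round(f["orientation"],3),[k for k in f])
pickle.dump(d,open("f0.pkl","wb"))
s=r.state();print(s["time_s"],s["tool_rot"],s["force"],r.tip_extent)
E
```

```text
pics
scene [[455.3, 0.0, 318.3], [0.0, 455.3, 238.3], [0.0, 0.0, 1.0]] [1.005 0.094 0.947] [0.162 0.192 0.732 0.634] ['frame', 'intrinsics', 'origin', 'orientation']
top [[433.6, 0.0, 323.2], [0.0, 433.6, 239.3], [0.0, 0.0, 1.0]] [0.391 0.044 1.168] [ 0.043 -0.049 -0.704  0.708] ['frame', 'intrinsics', 'origin', 'orientation']
0.1 [ 9.91831816e-01  1.27550377e-01 -1.25392164e-04 -7.31208267e-04] [-0.42840005  0.0303869   0.07833932] 0.008
```

View pics/scene0.png

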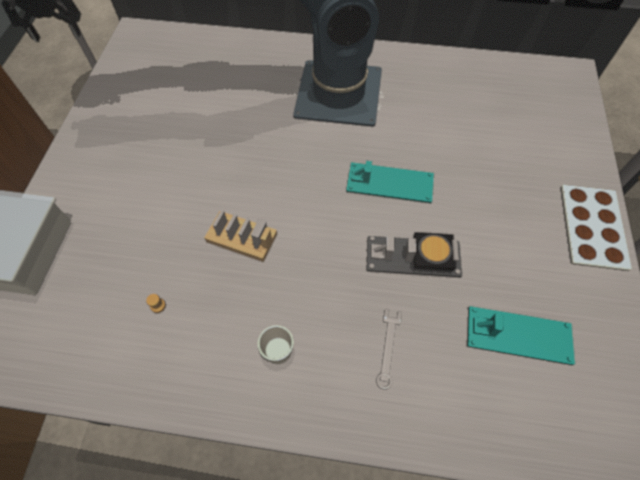

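View pics/top0.png

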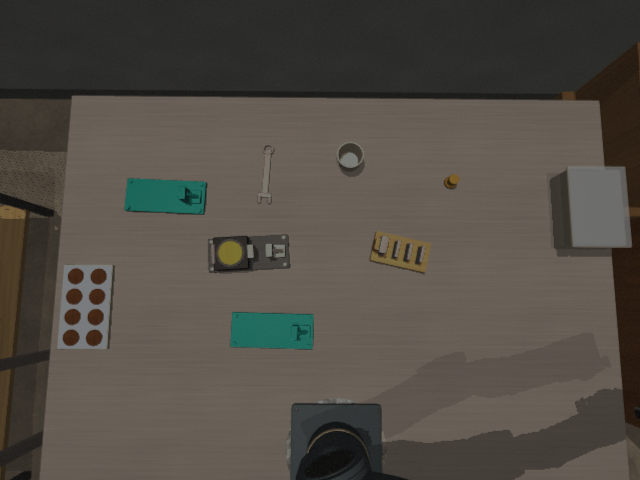

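The dark bed with the black iron is at top (248,253) / scene (413,255). The two turquoise look-alikes, at top (165,196) and (272,331), are not meant. The rack is at top (400,252), with the wedge at its left end, next to the backrest. Next I'll take wrist-camera views of the rack and the bed.

```bash
cat > h.py <<'E'
from bench import r
import cv2,numpy as np,pickle
from scipy.spatial.transform import Rotation as R
def ray(f,uv):
    K=f["intrinsics"];p=np.linalg.solve(K,[uv[0],uv[1],1.]);d=R.from_quat(f["orientation"]).apply([p[0],-p[1],-p[2]])
    return np.array(f["origin"]),d
def at(f,uv,z):
    o,d=ray(f,uv);return o+d*(z-o[2])/d[2]
def proj(f,P):
    c=R.from_quat(f["orientation"]).inv().apply(np.atleast_2d(P)-f["origin"]);K=f["intrinsics"]
    return np.c_[K[0,0]*c[:,0]/-c[:,2]+K[0,2],K[1,1]*-c[:,1]/-c[:,2]+K[1,2]]
def down(yaw): # tool y axis along direction yaw (closing line), pointing down
    y=np.array([np.cos(yaw),np.sin(yaw),0]);z=np.array([0,0,-1.]);return R.from_matrix(np.c_[np.cross(y,z),y,z]).as_quat()
def save(f,n): cv2.imwrite(f"pics/{n}.png",f["frame"][:,:,::-1])
def world(O,yaw,p): # frame point->world
    return np.array([O[0],O[1],0])+R.from_euler('z',yaw).apply(p)
E
python3 - <<'E'
from h import *
d=pickle.load(open("f0.pkl","rb"));t=d["top"]
print("tool y,z",R.from_quat(r.state()["tool_rot"]).as_matrix().round(2).tolist())
rk=at(t,(400,252),.022);bd=at(t,(262,252),.03);print(rk,bd)
print({n:at(t,p,z).round(3) for n,p,z in[("cup",(350,157),.05),("sp",(267,175),0),("fit",(453,182),.04)]})
hsv=cv2.cvtColor(t["frame"],cv2.COLOR_RGB2HSV)
f={}
for n,P,yaw in(("rack",rk,0),("bed",bd,0)):
    q=down(yaw)
    js=[(r.solve_ik(P*[1,1,0]+[-.0,0,.30],down(a)),a) for a in(0,np.pi)]
    js=[(np.abs(j-np.array(r.state()["joint_pos"])).max(),a) for j,a in js if j is not None];print(js)
    r.move_ptp(P*[1,1,0]+[0,0,.30],down(min(js)[1]))
    g=r.grab_frame("wrist");f[n]=g;save(g,"w_"+n);print(np.round(g["origin"],3),np.round(g["orientation"],3),np.round(r.state()["ee_pos"],3),r.state()["time_s"])
print(g["intrinsics"])
pickle.dump(f,open("f1.pkl","wb"))
E
```

```text
tool y,z [[0.97, 0.25, -0.0], [0.25, -0.97, 0.0], [-0.0, -0.0, -1.0]]
[ 0.50886919 -0.17056925  0.022     ] [0.50578613 0.19508149 0.03      ]
{'cup': array([ 0.76 , -0.036,  0.05 ]), 'sp': array([0.723, 0.19 , 0.   ]), 'fit': array([ 0.696, -0.313,  0.04 ])}
[(np.float64(0.6554770182589813), 0), (np.float64(2.7313464180908094), 3.141592653589793)]
[ 0.509 -0.097  0.435] [-0.15   0.    -0.001  0.989] [ 0.509 -0.172  0.3  ] 2.275
[(np.float64(0.7521543085361089), 0), (np.float64(2.0355983651775937), 3.141592653589793)]
[0.507 0.268 0.435] [-0.15  -0.    -0.001  0.989] [0.506 0.193 0.3  ] 3.6917
[[343.48221174   0.         317.58311263]
 [  0.         343.48221174 241.03333016]
 [  0.           0.           1.        ]]
```

View pics/w_rack.png

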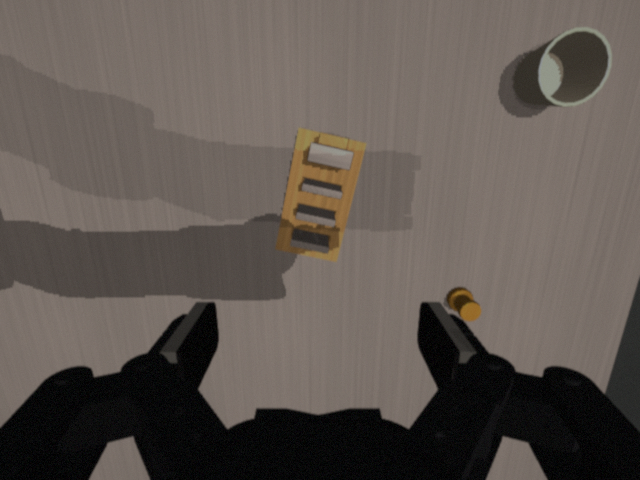

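View pics/w_bed.png

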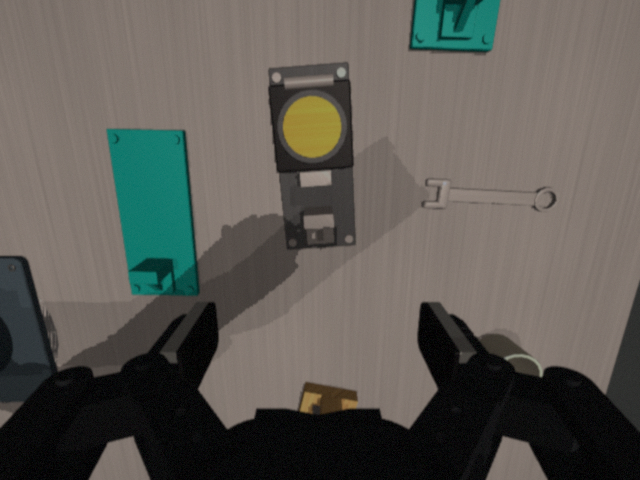

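The wrist views show the bed with the carriage post top at (316,178) and the stop top at (318,221); the bed is turned a few degrees CCW. The rack is at (322,190), turned about 12° CW, with the wedge at (331,155) and the shims at (322,188), (316,215) and (311,240). I'll take closer views, with the camera straight above each target.

```bash
python3 - <<'E'
from h import *
F=pickle.load(open("f1.pkl","rb"))
b=F["bed"];k=F["rack"]
a1=at(b,(316,178),.06);a0=at(b,(318,221),.06);yb=-np.arctan2((a1-a0)[0],(a1-a0)[1])
w=[at(k,p,z) for p,z in(((322,188),.066),((316,215),.066),((311,240),.066),((331,155),.082))]
yr=-np.arctan2((w[0]-w[2])[0],(w[0]-w[2])[1]);print(a0,a1,yb,np.round(w,3),yr)
def view(P,yaw,n,z=.17):
    r.move_ptp(world(P,yaw,[0,-.075,z]),down(yaw)); r.hold(.3)
    g=r.grab_frame("wrist");save(g,n);return g
f={"bed":view((a0+a1)/2,yb,"c_bed")}
f["rack"]=view((w[0]+w[1])/2,yr,"c_rack",.19)
pickle.dump(f,open("f2.pkl","wb"));print(r.state()["time_s"])
cv2.imwrite("pics/c_both.png",np.vstack([cv2.resize(f[n]["frame"][40:290,170:470,::-1],None,fx=1.2*1.0,fy=1.2) for n in f]))
cv2.imwrite("pics/c_both.png",np.hstack([cv2.resize(f[n]["frame"][20:300,180:460,::-1],(400,400)) for n in f]))
E
```

```text
[0.50726296 0.17498581 0.06      ] [0.50515685 0.22281816 0.06      ] 0.044002538056651726 [[ 0.514 -0.152  0.066]
 [ 0.507 -0.182  0.066]
 [ 0.501 -0.211  0.066]
 [ 0.522 -0.117  0.082]] -0.20693049645749045
6.4
```

View pics/c_both.png

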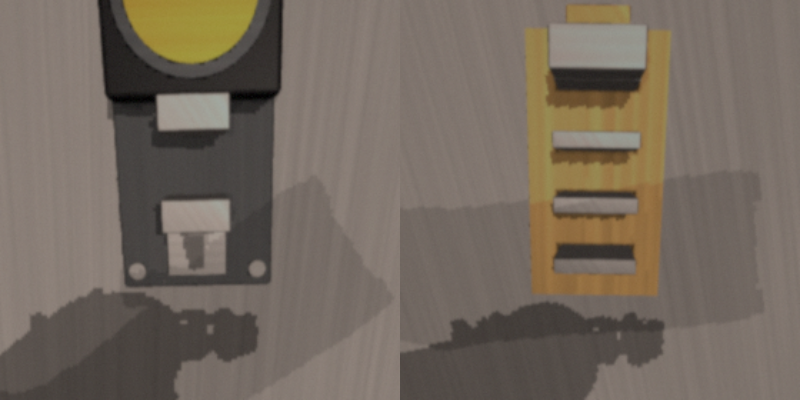

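The crops show the carriage post top at crop x 157-230, y 93-131, and the stop top at x 162-230, y 199-233. That suggests a gap of about 31 mm, so two shims. The rack crop shows the wedge head (549-645, 25-68) and the shim tops at y≈140, 205 and 266. Now I'll measure the edges precisely.

```bash
cat > m.py <<'E'
from h import *
def rects(g,thr,z,roi,amin=150):
    v=cv2.GaussianBlur(g["frame"],(3,3),0); hsv=cv2.cvtColor(v,cv2.COLOR_RGB2HSV)
    m=np.zeros(v.shape[:2],np.uint8);x0,y0,x1,y1=roi
    m[y0:y1,x0:x1]=((hsv[y0:y1,x0:x1,2]>thr)&(hsv[y0:y1,x0:x1,1]<60))*255
    out=[]
    for c in cv2.findContours(m,cv2.RETR_EXTERNAL,cv2.CHAIN_APPROX_NONE)[0]:
        if cv2.contourArea(c)<amin: continue
        px=cv2.boxPoints(cv2.minAreaRect(c))
        zz=z(px.mean(0)) if callable(z) else z
        P=np.array([at(g,p,zz) for p in px]);out.append((px.mean(0),P,c))
    return out
def desc(P,yaw):
    c=P.mean(0);q=R.from_euler('z',-yaw).apply(P-c);e=[P[1]-P[0],P[2]-P[1]];l=max(e,key=np.linalg.norm)
    a=np.arctan2(l[1],l[0]);a=(a+np.pi/2)%np.pi-np.pi/2
    return c,a,sorted(np.linalg.norm(x) for x in e)
E
python3 - <<'E'
from m import *
F=pickle.load(open("f2.pkl","rb"))
b=F["bed"];f=b["frame"]
# vertical profile thru posts, horizontal ones
V=f.max(2);print("col",{c:V[75:200,c].tolist()[::1] for c in(318,)})
for thr in(125,140,155):
  for px,P,c in rects(b,thr,.06,(285,84,345,186)): d=desc(P,0);print(thr,px.round(1),d[0].round(4),round(d[1],4),np.round(d[2],4))
k=F["rack"];Vk=k["frame"].max(2);print(Vk[20:220,320].tolist())
for thr in(110,130):
  for px,P,c in rects(k,thr,lambda p:.082 if p[1]<80 else .066,(270,20,360,220)): d=desc(P,0);print(thr,px.round(1),d[0].round(4),round(d[1],4),np.round(d[2],4))
E
```

```text
col {318: [38, 42, 42, 47, 47, 46, 46, 45, 41, 60, 108, 145, 157, 163, 163, 160, 160, 164, 162, 161, 163, 160, 160, 161, 162, 162, 162, 162, 162, 160, 162, 163, 161, 159, 145, 113, 71, 49, 45, 43, 42, 44, 46, 46, 47, 47, 44, 47, 50, 61, 71, 74, 75, 74, 74, 73, 71, 75, 72, 72, 74, 74, 73, 74, 70, 73, 74, 70, 74, 73, 71, 71, 71, 73, 75, 73, 74, 73, 74, 71, 70, 63, 57, 58, 83, 123, 154, 162, 163, 164, 162, 163, 161, 163, 160, 161, 160, 163, 163, 162, 161, 158, 155, 155, 152, 150, 140, 121, 111, 111, 103, 96, 96, 95, 94, 95, 94, 94, 94, 94, 94, 94, 96, 92, 92]}
125 [317.  172.5] [0.5079 0.1737 0.06  ] 0.0453 [0.0174 0.0322]
125 [314.5  98. ] [0.5041 0.2224 0.06  ] 0.0458 [0.0148 0.0323]
140 [316.5 173. ] [0.5076 0.1733 0.06  ] 0.0452 [0.0167 0.0315]
140 [315.   97.5] [0.5044 0.2227 0.06  ] 0.0458 [0.0142 0.0316]
155 [316.5 171. ] [0.5075 0.1747 0.06  ] 0.0452 [0.0125 0.0301]
155 [315.   97.5] [0.5044 0.2227 0.06  ] 0.0457 [0.0129 0.0303]
[122, 118, 119, 130, 144, 149, 148, 148, 148, 149, 147, 149, 151, 149, 146, 137, 130, 139, 147, 149, 149, 148, 149, 148, 150, 151, 151, 151, 150, 150, 1
[... 579 characters left out ...]
, 100, 114, 131, 146, 149, 150, 151, 150, 150, 152, 150, 151, 151, 152, 150, 150, 149, 144, 119, 86, 61, 56, 51, 54, 56, 56, 54, 55, 64, 93, 119, 131, 132, 128, 126, 126, 124, 124, 121, 130, 138, 145, 150, 147, 149, 147, 148, 149]
110 [315.5 206. ] [ 0.4988 -0.2178  0.066 ] -0.2051 [0.0062 0.042 ]
110 [316.5 163.3] [ 0.5061 -0.1866  0.066 ] -0.2233 [0.007 0.042]
110 [317.  117.5] [ 0.5129 -0.1555  0.066 ] -0.2049 [0.0074 0.0424]
110 [314.5  43.5] [ 0.5202 -0.1132  0.082 ] -0.2047 [0.0263 0.055 ]
130 [316.5 162.8] [ 0.5062 -0.1862  0.066 ] -0.2328 [0.0051 0.042 ]
130 [317. 117.] [ 0.513  -0.1552  0.066 ] -0.2049 [0.0067 0.0424]
130 [318.  51.] [ 0.5215 -0.1176  0.082 ] -0.2047 [0.017  0.0425]
```

```bash
cat > geo.py <<'E'
from m import *
F=pickle.load(open("f2.pkl","rb"));b=F["bed"]
yb=.0455;yr=-.2049
S=at(b,(317,159.7),.06);C=at(b,(317,110.2),.06)
q=lambda P,O:R.from_euler('z',-yb).apply(P-O)
O=np.array([.5076,.1735,.06]);sy=q(S,O)[1];gap=q(C,S)[1]
S=O+R.from_euler('z',yb).apply([0,sy,0])   # stop top edge centre
SH=[np.array([.5062,-.1864]),np.array([.5130,-.1553])];W=np.array([.5215,-.1176])
def say(t): s=r.state();print(t,round(s["time_s"],1),np.round(s["ee_pos"],4),np.round(s["force"],1),round(s["finger_gap"],3),np.round(s["grasp_force"],1))
E
python3 - <<'E'
from geo import *
print("stop",S,"gap",gap)
r.hold(.3);say("now")
p=SH[1]
r.move_ptp([*p,.14],down(yr));say("above (cmd %s)"%p)
r.move_l([*p,.039],rate=.12,f_stop=6);say("down")
r.set_gripper(0.,40);say("grip")
r.move_l([*p,.14],rate=.15);say("lift")
save(r.grab_frame("wrist"),"lift1")
E
```

```text
stop [0.50718815 0.1825454  0.06      ] gap 0.03240131117957444
now 6.7 [ 0.4949 -0.2406  0.19  ] [-0.4  0.  -0.1] 1.004 0.0
above (cmd [ 0.513  -0.1553]) 7.2 [ 0.513  -0.1543  0.1396] [ 0.5 -0.4  0.5] 1.0 0.0
down 8.2 [ 0.5134 -0.1556  0.0396] [ 0.5 -0.3  1.4] 0.999 0.0
grip 8.6 [ 0.5132 -0.1554  0.0396] [-1.7 -0.3  5. ] 0.506 40.0
lift 9.5 [ 0.5124 -0.1553  0.1393] [-0.   0.9 -2.4] 0.51 40.9
```

```bash
cat > place.py <<'E'
from geo import *
def place(yc,push):
    T=lambda y,z:world(S,yb,[0,y,z])
    r.move_ptp(T(yc,.14),down(yb));r.hold(.2);say("over")
    r.move_l(T(yc,.062),rate=.1);say("in")
    print(r.move_l(T(yc,.0435),rate=.03,f_stop=4));say("floor")
    z=r.state()["ee_pos"][2]
    r.move_l(T(yc,z+.0012),rate=.03)
    print(r.move_l(T(yc-push,z+.0012),rate=.015,f_stop=5));say("against");e=np.array(r.state()["ee_pos"])
    print("y bed",R.from_euler('z',-yb).apply(e-S))
    r.move_l([e[0],e[1],z],rate=.02,f_stop=4)
    r.set_gripper(1.0);say("released")
    e=r.state()["ee_pos"];r.move_l([e[0],e[1],.15],rate=.15)
E
python3 - <<'E'
from place import *
place(.007,.007)
r.move_ptp(world((S),yb,[0,.012-.075,.17]),down(yb));r.hold(.2)
g=r.grab_frame("wrist");save(g,"p1");say("")
cv2.imwrite("pics/p1c.png",cv2.resize(g["frame"][20:300,180:460,::-1],(500,500)))
E
```

```text
over 11.0 [0.5074 0.1881 0.1399] [-0.4  0.2 -1.7] 0.509 40.8
in 11.9 [0.5072 0.1898 0.0624] [-0.2 -0.9 -1.7] 0.508 40.9
True
floor 12.5 [0.5068 0.1894 0.0456] [-0.2 -1.1  7.2] 0.509 41.5
True
against 13.1 [0.5066 0.1874 0.0463] [ 0.3  2.4 -1.8] 0.507 41.9
y bed [-0.00036929  0.00491326 -0.0136842 ]
released 13.8 [0.5066 0.1874 0.0455] [0.2 0.1 0.2] 1.003 0.0
 15.3 [0.5097 0.1208 0.1695] [-0.3  0.1  0.6] 0.998 0.0
```

View pics/p1c.png

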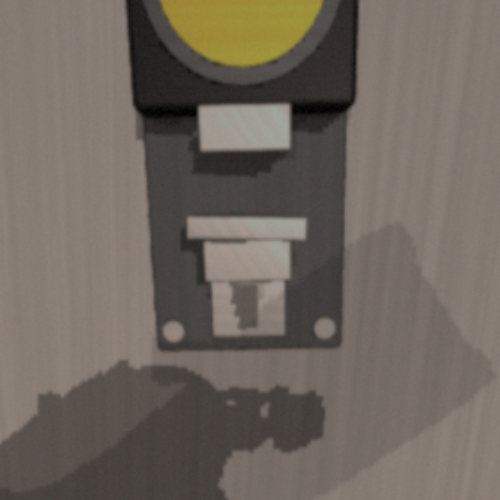

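The crop shows the first shim upright against the stop (187-306, 216-240), square to it. On to the second shim.

```bash
python3 - <<'E'
from place import *
p=SH[0]
r.move_ptp([*p,.15],down(yr));r.move_l([*p,.039],rate=.12,f_stop=6);say("down")
r.set_gripper(0.,40);r.move_l([*p,.14],rate=.15);say("lift")
place(.0175,.008)
r.move_ptp(world((S),yb,[0,.012-.075,.17]),down(yb));r.hold(.2)
g=r.grab_frame("wrist");save(g,"p2");say("");pickle.dump(g,open("f3.pkl","wb"))
cv2.imwrite("pics/p2c.png",cv2.resize(g["frame"][20:300,180:460,::-1],(500,500)))
print(g["frame"].max(2)[85:165,314:320].mean(1).round().astype(int).tolist())
E
```

```text
down 17.5 [ 0.5067 -0.1864  0.0396] [ 1.1 -0.3  0.7] 1.001 0.0
lift 18.8 [ 0.5056 -0.1864  0.1392] [-0.7  1.  -1.9] 0.508 40.9
over 20.5 [0.5069 0.1988 0.1399] [ 0.3  0.5 -1.1] 0.508 40.8
in 21.4 [0.5063 0.2001 0.0621] [ 0.4  0.4 -3.6] 0.508 42.3
True
floor 21.7 [0.5067 0.2002 0.0603] [ 0.8 -0.4  1.4] 0.509 43.0
True
against 22.2 [0.5059 0.1983 0.0611] [ 0.2  0.4 -3.4] 0.507 42.7
y bed [-0.0005405   0.0157959   0.00114963]
released 23.0 [0.5059 0.1983 0.0603] [ 0.  -0.2  0.5] 1.001 0.0
 24.4 [0.5097 0.1207 0.1695] [-0.1 -0.4 -0.3] 1.0 0.0
[159, 159, 160, 160, 160, 160, 159, 159, 160, 159, 160, 160, 159, 159, 159, 160, 158, 153, 131, 89, 54, 44, 44, 43, 42, 42, 44, 45, 46, 45, 45, 45, 49, 60, 68, 73, 74, 76, 95, 129, 155, 160, 160, 160, 160, 160, 160, 160, 160, 156, 141, 107, 64, 70, 117, 150, 159, 160, 160, 160, 160, 160, 160, 159, 157, 142, 107, 66, 69, 111, 147, 158, 160, 160, 160, 160, 160, 161, 160, 160]
```

View pics/p2c.png

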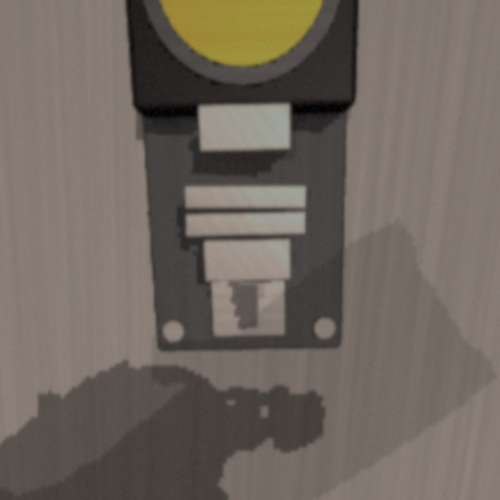

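The crop shows both shims standing, (184-305, 185-208) and (186-305, 212-236). A false trigger released the second one about 15 mm high, so there is slack of about 1-2 mm between them. I'll regrip the second shim, seat it and press the pair against the stop.

```bash
python3 - <<'E'
from place import *
g=pickle.load(open("f3.pkl","rb"))
T=lambda y,z:world(S,yb,[0,y,z])
y2=R.from_euler('z',-yb).apply(at(g,(316.5,129.7),.072)-S)[1]
print("shim2 y",y2,"widths mm",[np.linalg.norm(at(g,(316.5,a),.072)-at(g,(316.5,c),.072)).round(4) for a,c in((123.3,136.2),(138.6,151.2))],
 "left",R.from_euler('z',-yb).apply(at(g,(316.5,103.7),.06)-S)[1]-y2-.004)
r.move_ptp(T(y2,.14),down(yb));r.move_l(T(y2,.047),rate=.1,f_stop=8);say("at")
r.set_gripper(0.,30);r.hold(.2);say("grip")
print(r.move_l(T(y2,.0435),rate=.01,f_stop=6));say("seat");z=r.state()["ee_pos"][2]+.0007
r.move_l(T(y2,z),rate=.02);r.hold(.2)
print(r.move_l(T(y2-.008,z),rate=.01,f_stop=6));say("against");e=np.array(r.state()["ee_pos"])
print("y bed",R.from_euler('z',-yb).apply(e-S))
r.set_gripper(1.0);say("rel");r.move_l([e[0],e[1],.15],rate=.15)
r.move_ptp(T(.012-.075,.17),down(yb));r.hold(.2)
g=r.grab_frame("wrist");save(g,"p3");say("");pickle.dump(g,open("f4.pkl","wb"))
print(g["frame"].max(2)[95:165,314:320].mean(1).round().astype(int).tolist())
E
```

```text
shim2 y 0.01568704276693455 widths mm [np.float64(0.0079), np.float64(0.0079)] left 0.012560060774301367
at 25.9 [0.5068 0.1983 0.0475] [-0.4  0.7 -0.2] 1.001 0.0
grip 26.6 [0.5066 0.1983 0.0474] [-0.8 -0.4  6.2] 0.513 30.8
True
seat 26.8 [0.5066 0.1983 0.0474] [-0.1 -0.2  6.2] 0.513 31.0
True
against 27.7 [0.5062 0.1964 0.0477] [-0.2  1.2 -3.2] 0.51 31.9
y bed [-0.00036447  0.01392676 -0.01226808]
rel 28.2 [0.5058 0.1961 0.0473] [-0.1 -0.2 -0.2] 1.0 0.0
 29.7 [0.5097 0.1207 0.1696] [ 0.5 -0.1  0.4] 1.001 0.0
[159, 159, 160, 159, 159, 160, 159, 153, 130, 88, 55, 44, 45, 41, 41, 40, 44, 44, 46, 46, 46, 46, 49, 60, 70, 71, 72, 73, 72, 73, 78, 99, 134, 156, 161, 159, 160, 160, 160, 160, 160, 159, 157, 140, 104, 64, 70, 117, 149, 159, 160, 160, 160, 159, 159, 160, 159, 155, 140, 111, 101, 130, 155, 160, 160, 161, 161, 160, 161, 160]
```

```bash
python3 - <<'E'
from place import *
g=pickle.load(open("f4.pkl","rb"))
by=lambda row,z:R.from_euler('z',-yb).apply(at(g,(316.5,row),z)-S)[1]
f2=by(126.4,.072);c=by(103.6,.06);print("shim2 face",f2,"carriage",c,"left",c-f2)
T=lambda y,z:world(S,yb,[0,y,z])
r.move_ptp([*W,.17],down(yr));r.move_l([*W,.057],rate=.12,f_stop=8);say("at")
r.set_gripper(0.,80);say("grip");r.move_l([*W,.19],rate=.15);say("lift")
y=f2+.0018+.0092
r.move_ptp(T(y,.17),down(yb));r.hold(.3);say("over")
print(R.from_euler('z',-yb).apply(np.array(r.state()["ee_pos"])-S),y)
g=r.grab_frame("wrist");save(g,"wg");s=r.grab_frame("scene");u,v=proj(s,T(.02,.08))[0].astype(int)
cv2.imwrite("pics/wgc.png",np.hstack([g["frame"][:,:,::-1][60:460,120:520],cv2.resize(s["frame"][v-60:v+40,u-50:u+50,::-1],(400,400))]))
E
```

```text
shim2 face 0.017686817719696827 carriage 0.032292756554490494 left 0.014605938834793667
at 31.7 [ 0.522  -0.1174  0.0576] [ 0.1 -0.1  0.2] 1.001 0.0
grip 32.2 [ 0.5218 -0.1178  0.0576] [-1.2 -0.2  5.6] 0.504 80.2
lift 33.2 [ 0.5209 -0.1176  0.1891] [-1.4 -0.4 -3.2] 0.502 81.3
over 34.7 [0.5062 0.2103 0.1701] [ 1.2  0.1 -3.6] 0.501 81.3
[0.00030798 0.02780868 0.11005654] 0.028686817719696826
```

View pics/wgc.png

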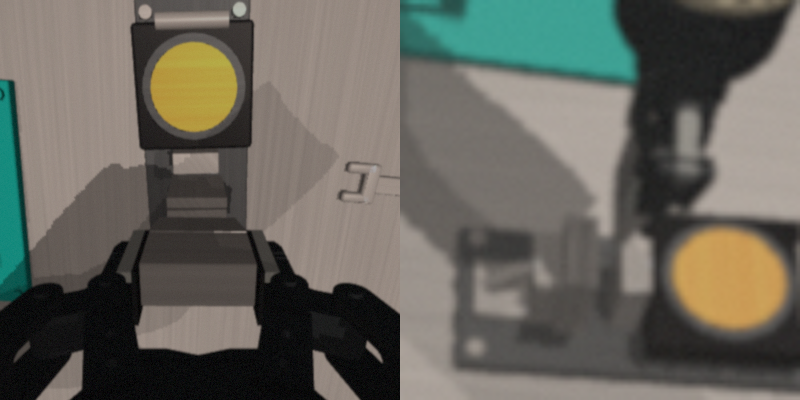

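The wedge is gripped square, at crop (140-258, 232-305). The shims and gap ahead look clear. Now the insertion.

```bash
cat > ins.py <<'E'
from place import *
T=lambda y,z:world(S,yb,[0,y,z])
def bed(): return R.from_euler('z',-yb).apply(np.array(r.state()["ee_pos"])-S)+[0,0,.06]
E
python3 - <<'E'
from ins import *
y=.0292
r.move_l(T(y,.13),rate=.08);r.hold(.2);say("near");print(bed())
h=r.move_l(T(y,.089),rate=.03,f_stop=8);say("nose in %s"%h);print(bed())
if r.state()["ee_pos"][2]<.093:
    r.hold(.2)
    h=r.move_l(T(y-.006,.089),rate=.01,f_stop=5);r.hold(.2);say("lateral %s"%h);print(bed())
E
```

```text
near 35.7 [0.5061 0.2119 0.1305] [-0.1 -0.4 -2.9] 0.504 81.3
[0.00028746 0.02933668 0.13050223]
nose in False 37.2 [0.506  0.2118 0.0892] [-0.2 -0.1 -2.8] 0.499 81.3
[0.00012422 0.02924411 0.08918102]
lateral True 38.0 [0.5056 0.2092 0.0884] [ 0.5  2.7 -2.1] 0.504 81.9
[-0.00038189  0.02669212  0.08836179]
```

```bash
python3 - <<'E'
from ins import *
y=bed()[1]
h=r.move_l(T(y,.069),rate=.012,f_stop=18);say("down %s"%h);print(bed());r.hold(.5);say("held");print(bed())
E
```

```text
down True 39.2 [0.5059 0.2089 0.0731] [ 0.6 -1.8  5.7] 0.505 83.0
[-4.32849830e-05  2.63651508e-02  7.31364271e-02]
held 39.7 [0.5059 0.2089 0.0731] [ 0.1 -1.   4.5] 0.503 83.0
[-7.24106383e-05  2.63990465e-02  7.31395937e-02]
```

```bash
python3 - <<'E'
from ins import *
y=bed()[1]
h=r.move_l(T(y,.069),rate=.004,f_stop=15);say("down %s"%h);print(bed());r.hold(.5);say("held");print(bed())
E
```

```text
down True 40.2 [0.5059 0.2089 0.073 ] [-0.4 -0.6  6.7] 0.501 83.1
[-4.30226219e-05  2.63626804e-02  7.29983924e-02]
held 40.7 [0.506  0.2088 0.073 ] [-0.6 -0.8  6.3] 0.502 83.1
[-3.35923425e-05  2.63197594e-02  7.29896743e-02]
```

```bash
python3 - <<'E'
from ins import *
y,z=bed()[1:]
for i in range(12):
    z-=.0003
    r.move_l(T(y,z),rate=.003);r.hold(.15)
    s=r.state();print(round(z,4),np.round(s["ee_pos"][2],4),np.round(s["force"],1))
    if s["force"][2]>15 or s["ee_pos"][2]<.067: break
r.hold(1);say("held");print(bed())
s=r.grab_frame("scene");u,v=proj(s,T(.02,.06))[0].astype(int);g=r.grab_frame("wrist")
cv2.imwrite("pics/fin.png",np.hstack([g["frame"][:,:,::-1][60:460,120:520],cv2.resize(s["frame"][v-60:v+40,u-50:u+50,::-1],(400,400))]))
E
```

```text
0.0727 0.073 [-2.   1.4  6.3]
0.0724 0.073 [-2.7  0.5 11.1]
0.0721 0.073 [-2.8  0.3 13.3]
0.0718 0.0729 [-4.2  0.1 17.6]
held 43.5 [0.506  0.2088 0.0729] [-4.5 -0.9 17.5] 0.499 84.5
[2.17774293e-06 2.63298656e-02 7.28634475e-02]
```

View pics/fin.png

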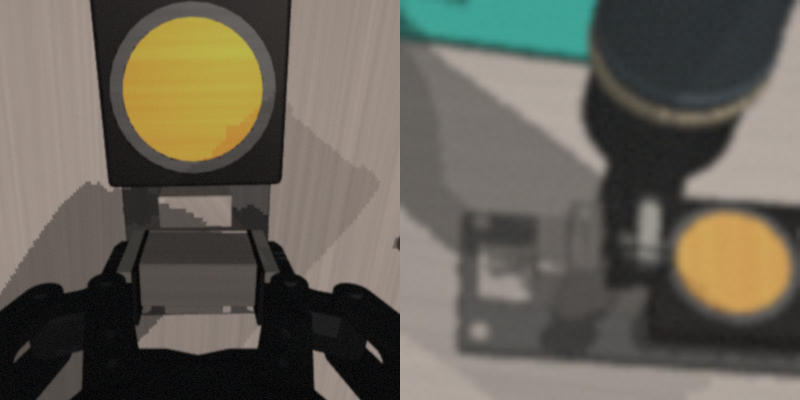

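The wedge sits square in the gap in front of the carriage post, with its head at (138-258, 232-312) in the left crop. It holds steady at about 20 N of push, with the nose about 10 mm off the floor and about 38 mm below the posts' tops. Handing in.

```bash
python3 -c "
from bench import r
print(r.hand_in())"
```

```text
the job is handed in; nothing more can be done
None
```

I handed the job in with two shims against the stop and the wedge driven tight to the carriage at about 20 N of push, still gripped; the hand-in returned no verdict.

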